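# Lower the welding jig's locating pins in order

## Task

Ready the welding jig for the next bar: with a fingertip, lightly press the square-headed pin, then the ball-headed pin, then the pin with the wide round disc head, each straight down until its head sits on its collar. Keep to that order, leave the T-headed pin up, and do not take hold of or pull any pin. Leave the loose things on the jig and the bench where they lie.

Things in the scene. Friction and masses are not known exactly. Their poses are not given: they have to be found in the camera images.
- square_top (a point): Centre of the top of the aluminium pin with the flat square head 44 x 44 mm, 12 mm thick. It rides with the pin; with the pin at joint value 0 it is 60 mm above the underside of its block (block stands on a plate 12 mm thick).
- square_head (a point): Centre of the same head, 6 mm below its top.
- square_pin (a joint): Downward travel (m) of the square-headed pin: starts between 0 and 0.003, 0.014 = head fully down on its rubber collar; negative = pulled up. It slides straight down under about 5 N, the same all the way, and stays where it is left (no spring). The collar and pin together give about 1 mm for every 4 N of push (8 mm at most) and come back when let go; the joint value leaves that give out.
- square_block: Fixed steel block 50 x 50 x 24 mm with a black rubber collar 26 mm wide and 10 mm high, out of which the square-headed pin (14 mm stem) stands; origin at the centre of the block's underside, on top of the plate, z up. One of four alike blocks; their places on the plate are swapped about.
- ball_top (a point): Centre of the top of the aluminium pin with the ball head 38 mm in diameter. It rides with the pin; with the pin at joint value 0 it is 85 mm above the underside of its block (block stands on a plate 12 mm thick).
- ball_head (a point): Centre of the same head, 19 mm below its top.
- ball_pin (a joint): Downward travel (m) of the ball-headed pin: starts between 0 and 0.003, 0.014 = head fully down on its rubber collar; negative = pulled up. It slides straight down under about 5 N, the same all the way, and stays where it is left (no spring). The collar and pin together give about 1 mm for every 4 N of push (8 mm at most) and come back when let go; the joint value leaves that give out.
- ball_block: Fixed steel block 50 x 50 x 24 mm with a black rubber collar 26 mm wide and 10 mm high, out of which the ball-headed pin (14 mm stem) stands; origin at the centre of the block's underside, on top of the plate, z up. One of four alike blocks; their places on the plate are swapped about.
- disc_top (a point): Centre of the top of the aluminium pin with the wide flat round disc head 60 mm in diameter, 10 mm thick. It rides with the pin; with the pin at joint value 0 it is 58 mm above the underside of its block (block stands on a plate 12 mm thick).
- disc_head (a point): Centre of the same head, 5 mm below its top.
- disc_pin (a joint): Downward travel (m) of the disc-headed pin: starts between 0 and 0.003, 0.014 = head fully down on its rubber collar; negative = pulled up. It slides straight down under about 5 N, the same all the way, and stays where it is left (no spring). The collar and pin together give about 1 mm for every 4 N of push (8 mm at most) and come back when let go; the joint value leaves that give out.
- disc_block: Fixed steel block 50 x 50 x 24 mm with a black rubber collar 26 mm wide and 10 mm high, out of which the disc-headed pin (14 mm stem) stands; origin at the centre of the block's underside, on top of the plate, z up. One of four alike blocks; their places on the plate are swapped about.
- tee_top (a point): Centre of the top of the aluminium pin with the T-bar head, a bar 68 mm long, 16 mm wide, 14 mm thick; this pin stays up. It rides with the pin; with the pin at joint value 0 it is 62 mm above the underside of its block (block stands on a plate 12 mm thick).
- tee_head (a point): Centre of the same head, 7 mm below its top.
- tee_pin (a joint): Downward travel (m) of the tee-headed pin: starts between 0 and 0.003, 0.014 = head fully down on its rubber collar; negative = pulled up. It slides straight down under about 5 N, the same all the way, and stays where it is left (no spring). The collar and pin together give about 1 mm for every 4 N of push (8 mm at most) and come back when let go; the joint value leaves that give out.
- tee_block: Fixed steel block 50 x 50 x 24 mm with a black rubber collar 26 mm wide and 10 mm high, out of which the tee-headed pin (14 mm stem) stands; origin at the centre of the block's underside, on top of the plate, z up. One of four alike blocks; their places on the plate are swapped about.
- flat_bar: Loose steel flat bar 22 x 240 x 6 mm lying on the plate between the blocks; origin centre of underside, y along its length.
- pipe_offcut: Loose steel pipe offcut 30 mm in diameter, 35 mm high, standing on the plate; origin centre of underside.
- big_nut: Loose hexagon nut 30 mm across flats, 16 mm high, lying on the plate; origin centre of underside.
- tape_roll: Loose roll of paper tape 100 mm in diameter, 25 mm high, flat on the bench to the left of the plate; origin centre of underside.
- hammer: Loose hammer lying on the bench to the right of the plate, less than 60 mm high; origin on its underside.
- wrench: Loose wrench lying on the bench at the right near the robot, less than 30 mm high; origin on its underside.
- angle_stop: Loose steel stop block 50 x 50 x 40 mm on the bench at the left near the robot; origin centre of underside.
- plate: Fixed dark perforated steel jig plate 220 x 320 x 12 mm carrying the four blocks; origin at the centre of its underside, on the bench.

How it is judged:
On the way, in this order (a step that is already met when the one before it is completed fails the run):
1. the square-headed pin is down (at least 10 of its 14 mm) (value of joint square_pin above 0.01 m), for 0.2 s.
2. the ball-headed pin is down (at least 10 of its 14 mm) (value of joint ball_pin above 0.01 m), for 0.2 s.
3. the disc-headed pin is down (at least 10 of its 14 mm) (value of joint disc_pin above 0.01 m), for 0.2 s.
At the end, for the whole second after the job is handed in: The square-, ball- and disc-headed pins are each at least 10 mm down of their 14 mm, the T-headed pin is still up (less than 6 mm down), and every loose thing lies within 20 mm of where it was (value of joint each of square_pin, ball_pin, disc_pin above 0.01 m and value of joint tee_pin between -0.004 and 0.006 m and distance of each of flat_bar, pipe_offcut, big_nut, tape_roll, hammer, wrench, angle_stop from where it was at the start of the episode below 0.02 m); the robot touches nothing.
It fails at once if a pin goes down out of order (over 6 mm down before those ahead of it are 10 mm down) ((value of joint ball_pin above 0.006 m and value of joint square_pin below 0.01 m) or (value of joint disc_pin above 0.006 m and value of joint any of square_pin, ball_pin below 0.01 m)).
It fails at once if the T-headed pin is pressed (over 6 mm down) (value of joint tee_pin above 0.006 m).
It fails at once if a pin is pulled up more than 4 mm, or its head is taken between the fingers (the grasp point comes within 12 mm of the centre of the head, 22 mm for the ball) (value of joint any of square_pin, ball_pin, disc_pin, tee_pin below -0.004 m or (distance between the grasp point and square_head below 0.012 m or distance between the grasp point and ball_head below 0.022 m or distance between the grasp point and disc_head below 0.012 m or distance between the grasp point and tee_head below 0.012 m)).
It fails at once if a pin or its block is pressed hard (over 40 N) (contact force between anything else and square_block above 40 N or contact force between anything else and ball_block above 40 N or contact force between anything else and disc_block above 40 N or contact force between anything else and tee_block above 40 N).
It fails at once if a loose thing is shifted or lifted more than 20 mm (distance of any of flat_bar, pipe_offcut, big_nut, tape_roll, hammer, wrench, angle_stop from where it was at the start of the episode above 0.02 m).
It also fails if it takes over 51 s, if anything falls off the work surface, if the arm or the gripper's body presses on something with over 40 N, if the wrist force passes 120 N, or if a joint passes its speed limit or range.

## Robot

A 6-joint arm with a two-finger parallel gripper is mounted at the origin on the work surface. World frame = base frame: x ahead of the robot, y to its left, z up, the work surface at z = 0. Lengths are in m, angles in rad, forces in N, time in s.
With the tool pointing down it reaches from about 0.3 to 0.95 m from the base axis. Payload 3.1 kg.
Tool frame: the origin (TCP) lies between the finger pads; the fingertips stand 8 mm ahead of it and the grasp point (between the pads) lies 11 mm behind it; x points along the fingers, z is the direction in which the jaws open and shut, and the axes are right-handed (so a half turn about x gives the same grasp; the last joint's range is limited). The gripper opens to 85 mm and grips with 20 to 120 N. Pads are 22 mm wide; open, the fingers measure 114 mm over their backs; the gripper's body (76 mm by 85 mm) begins 54 mm behind the grasp point. The pads swing forward as they close: fully open they stand 13 mm farther back than shut.
Start: joints at [-1.335, 0.308, 1.634, -0, 1.2, -0.07], TCP at [0.188, -0.596, 0.239] pointing down, gripper open.
Joint ranges: [-3.06, 3.06], [-0.79, 1.96], [0.05, 2.63], [-1.19, 4.34], [0.05, 2.64], [-2.94, 2.94]. Speed limits (rad/s): [2.79, 2.79, 3.14, 3.14, 3.14, 3.14].

## Interface

Orientations are given as a unit quaternion [w, x, y, z].
In Python, from station import robot gives the robot as it stands. Calls block until the motion is done:
- robot.goto(position, orientation): joint-space move of the TCP to a pose.
- robot.movel(position, vel=0.15, attitude=None, threshold=None): straight line of the TCP; attitude=None keeps the orientation; vel is the mean speed in m/s. With threshold (N) it stops when the force on the tool has changed by that much, and returns True; else False.
- robot.move_j(angles): joint-space move.
- robot.grip(opening, force=None): finger opening in m; force is the grip in N (None keeps the last); returns when the fingers have stopped.
- robot.dwell(seconds).
- robot.inverse_kinematics(position, orientation): joint angles nearest the present ones, or None.
- robot.get_image(name): name is "scene" or "top"; returns the picture (480x640x3 uint8, red, green, blue); there is no depth.
- robot.camera_info(name): a dict with "vertical_fov" (degrees; the focal length in pixels is half the picture's height over the tangent of half this angle, whatever the lens; pixels are square), "cx", "cy" (the principal point, pixels), "eye" and "rotation" of the camera in the world. Camera axes: x right, y down, z forward; pixel columns grow to the right and rows downward; lengths in m; the calibration is good to about 2 mm. A picture is of the moment at which its call begins. camera_info takes no time and is no camera call.
A pose or a line that the arm cannot do raises robot.Unreachable and nothing moves.
- robot.finish_job(): hands the job in, once; it reports no verdict.
Readings, each from a call of its own:
- robot.current_clock(): time.
- robot.current_joint_pos(): joint angles.
- robot.current_joint_velocities(): joint speeds.
- robot.current_tau(): joint torques, N m.
- robot.current_position(): TCP position.
- robot.current_eef_rot(): TCP orientation.
- robot.current_force(): force on the tool from outside, world axes, zero at the start.
- robot.current_moment(): the same for the moment, N m.
- robot.current_gripper_width(): finger opening in m.
Only numpy, scipy, OpenCV 4.12 (cv2) and the standard library are available. Lean on these libraries where they do the work, as an engineer would, in place of code of your own. Each camera call takes 0.05 s, during which the arm holds its last target.

## Working session

There is one attempt and no reset: what is moved stays moved. The work goes in short steps, each a Python script; the robot and the scene stay as the last script left them, time stands still between calls to the robot, and variables do not carry over. Pictures are saved under pics/ and viewed, and the job is handed in when it is done.

```bash
ls; mkdir -p pics; python3 - <<'E'
from station import robot
import cv2
for n in("scene","top"):
    im=robot.get_image(n); cv2.imwrite(f"pics/{n}0.png",im[:,:,::-1]); print(n,robot.camera_info(n))
print(robot.current_clock(),robot.current_eef_rot(),robot.current_gripper_width())
E
```

```text
pics
scene {'vertical_fov': 43.87330884826345, 'cx': 325.2017871219879, 'cy': 240.14895787000643, 'eye': array([ 0.95809846, -0.71681204,  1.17419402]), 'rotation': array([-0.3157786 ,  0.9010761 ,  0.28290313, -0.09116775])}
top {'vertical_fov': 46.203152047010555, 'cx': 324.50522011332293, 'cy': 242.8577733555841, 'eye': array([ 0.29386721, -0.0050256 ,  1.3559067 ]), 'rotation': array([ 0.05441714, -0.70462497,  0.7054912 , -0.05314687])}
0.1 [ 0.56973437  0.41850292  0.57091654 -0.4175073 ] 0.08545922816228377
```

View pics/scene0.png

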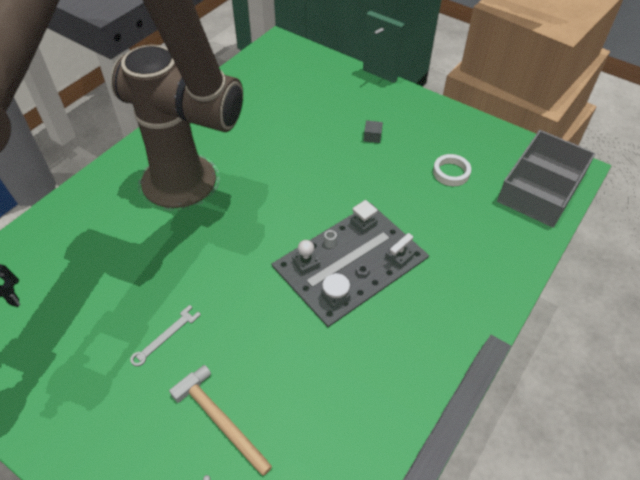

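View pics/top0.png

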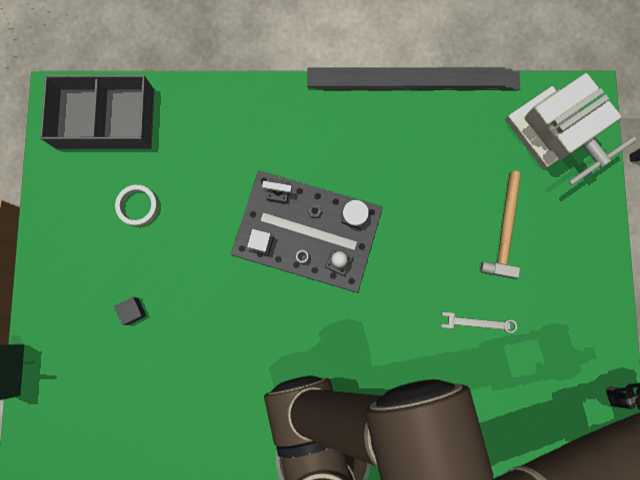

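The square head is at top-view pixel (260,240) and scene pixel (365,211). The ball is at (339,259) / (306,248), the disc at (355,213) / (336,288), and the T at (277,186) / (401,244). Next I'll segment the heads and triangulate.

```bash
cat > h.py <<'E'
import numpy as np,cv2,json
from scipy.spatial.transform import Rotation as R
from station import robot
def cam(n):
    c=robot.camera_info(n); q=c['rotation']; M=R.from_quat(q[[1,2,3,0]]).as_matrix()
    return c,M,240/np.tan(np.radians(c['vertical_fov']/2))
def ray(n,p):
    c,M,f=cam(n); d=M@np.array([(p[0]-c['cx'])/f,(p[1]-c['cy'])/f,1]); return c['eye'],d/np.linalg.norm(d)
def onz(n,p,z):
    e,d=ray(n,p); return e+d*(z-e[2])/d[2]
def proj(n,P):
    c,M,f=cam(n); v=M.T@(np.array(P)-c['eye']); return v[:2]/v[2]*f+[c['cx'],c['cy']]
def tri(a,b):
    e1,d1=ray('top',a);e2,d2=ray('scene',b)
    s=np.linalg.lstsq(np.c_[d1,-d2],e2-e1,rcond=None)[0]
    p,q=e1+s[0]*d1,e2+s[1]*d2; return (p+q)/2,np.linalg.norm(p-q)
E
python3 - <<'E'
from h import *
C={}
for n,roi in(("top",(225,165,165,135)),("scene",(265,190,170,140))):
    im=cv2.imread(f"pics/{n}0.png");x,y,w,h=roi
    cr=im[y:y+h,x:x+w]; cv2.imwrite(f"pics/{n}_crop.png",cv2.resize(cr,None,fx=4.5,fy=4.2,interpolation=cv2.INTER_CUBIC))
    g=cr.min(2)
    for t in(130,170,190):
        m=(g>t).astype(np.uint8); k,l,s,c=cv2.connectedComponentsWithStats(m)
        for i in range(1,k):
            if s[i,4]>25: print(n,t,s[i]+[x,y,0,0,0],(c[i]+[x,y]).round(1))
p={'square':((260,240),(365,211)),'ball':((339,259),(306,248)),'disc':((355,213),(336,286)),'tee':((277,186),(401,244))}
for k,(a,b) in p.items(): print(k,tri(a,b))
E
```

```text
top 130 [262 181  29  11 201] [276.3 185.9]
top 130 [343 200  25  25 511] [355.2 212. ]
top 130 [261 213  96  37 876] [308.3 230.8]
top 130 [247 229  23  23 363] [258.2 239.8]
top 130 [296 250  12  13  61] [301.3 255.9]
top 130 [332 251  15  16 177] [338.7 258.5]
top 170 [263 181  28  10 167] [276.4 185.6]
top 170 [343 200  25  25 483] [355.2 211.9]
top 170 [261 213  95  36 738] [307.9 230.7]
top 170 [248 229  22  22 336] [258.4 239.6]
top 170 [333 253  12  12 119] [338.5 258.3]
top 190 [263 182  28   9 145] [276.4 185.9]
top 190 [343 201  25  23 460] [355.3 212. ]
top 190 [261 214  95  35 438] [299.7 229. ]
top 190 [248 230  22  21 318] [258.3 239.8]
top 190 [334 254  10  10  77] [338.4 258.2]
scene 130 [353 200  25  19 292] [364.7 209.1]
scene 130 [324 230  13  10  68] [330.  234.6]
scene 130 [ 307  232   82   65 1330] [342.9 268.8]
scene 130 [390 233  23  21 204] [401.3 242.7]
scene 130 [298 240  16  15 189] [305.5 246.8]
scene 170 [354 201  23  17 236] [364.8 208.9]
scene 170 [ 309  234   78   62 1052] [341.9 270.3]
scene 170 [391 234  21  18 149] [401.3 242.6]
scene 170 [300 240  13  12 121] [305.8 245.7]
scene 190 [354 201  22  17 206] [364.7 209. ]
scene 190 [392 234  20  18 118] [401.5 242.5]
scene 190 [301 241  11  10  81] [305.8 245.1]
scene 190 [324 274  25  21 424] [335.7 284.2]
square (array([0.49989692, 0.14791481, 0.06386487]), np.float64(0.002145560848373475))
ball (array([ 0.453283  , -0.03583505,  0.07407892]), np.float64(0.000627797498000734))
disc (array([ 0.56420601, -0.07449193,  0.05783055]), np.float64(0.0004212225261595044))
tee (array([0.62691395, 0.10857718, 0.06662644]), np.float64(0.0010847499085283327))
```

View pics/top_crop.png

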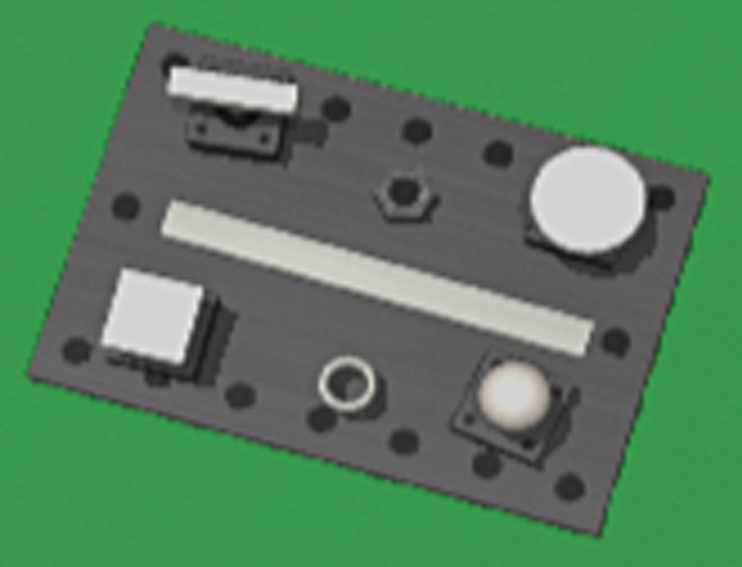

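View pics/scene_crop.png

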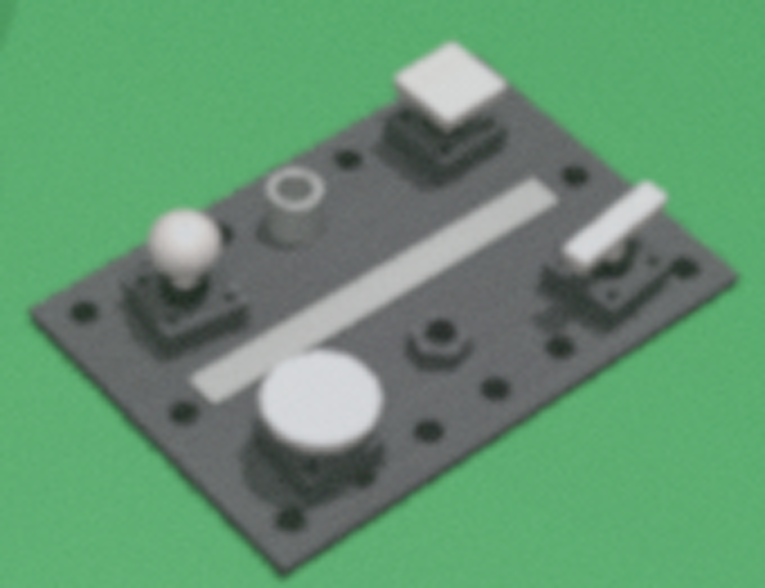

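```bash
python3 - <<'E'
from h import *
C={}
for n,roi in(("top",(320,242,40,35)),("scene",(290,232,32,26))):
    im=cv2.imread(f"pics/{n}0.png");x,y,w,h=roi
    g=im[y:y+h,x:x+w].min(2)
    for t in(90,110,130):
        k,l,s,c=cv2.connectedComponentsWithStats((g>t).astype(np.uint8))
        for i in range(1,k):
            if s[i,4]>40: print(n,t,s[i]+[x,y,0,0,0],(c[i]+[x,y]).round(1))
p={'square':((258.3,239.8),(364.7,209.)),'ball':((339.2,258.8),(305.5,247)),'disc':((355.3,212),(336,285)),'tee':((276.4,185.8),(401.4,242.5))}
zz=dict(square=.0705,ball=.0765,disc=.0685,tee=.0725)
for k,(a,b) in p.items(): print(k,tri(a,b),onz('top',a,zz[k]).round(4),onz('scene',b,zz[k]).round(4))
E
```

```text
top 90 [320 242  14  35 287] [324.1 258.8]
top 90 [328 242  32  35 364] [351.  256.9]
top 90 [331 249  16  18 216] [338.6 258.4]
top 110 [328 242  29   8 130] [345.6 244.4]
top 110 [331 251  16  16 197] [338.8 258.5]
top 130 [330 242  27   8 119] [346.2 244.3]
top 130 [332 251  15  16 177] [338.7 258.5]
scene 90 [290 232  32  26 754] [305.6 244. ]
scene 110 [297 239  18  19 235] [305.4 247.1]
scene 130 [298 240  16  15 189] [305.5 246.8]
square (array([0.49860248, 0.15043077, 0.06856241]), np.float64(0.000500344348102753)) [0.4985 0.1504 0.0705] [0.4992 0.1487 0.0705]
ball (array([ 0.45289112, -0.03647567,  0.07837069]), np.float64(0.00022506821790616236)) [ 0.4532 -0.0364  0.0765] [ 0.4519 -0.0354  0.0765]
disc (array([ 0.56504628, -0.07521357,  0.06356409]), np.float64(0.0005073444346182668)) [ 0.5642 -0.0748  0.0685] [ 0.5666 -0.0782  0.0685]
tee (array([0.62651272, 0.10977372, 0.07074954]), np.float64(0.0006343397550641217)) [0.6263 0.1098 0.0725] [0.6268 0.1082 0.0725]
```

Both crops show the four heads clearly, and the triangulated heights (0.069, 0.078, 0.064, 0.071) fit the sizes given. I'll shut the gripper and move above the square head.

```bash
cat >> h.py <<'E'
XY=dict(square=(.4988,.1500),ball=(.4527,-.0361),disc=(.5652,-.0760))
TOP0=dict(square=.072,ball=.097,disc=.070)
def press(k):
    x,y=XY[k]; dn=TOP0[k]-.014   # top when fully down
    f0=robot.current_force()
    hit=robot.movel([x,y,TOP0[k]+.008+.006],vel=.06,threshold=10); print('approach',hit)
    if hit: return
    hit=robot.movel([x,y,dn+.008-.0035],vel=.012,threshold=14)
    print(k,hit,'tip z',robot.current_position()[2]-.008,'expected down',dn,'F',robot.current_force()-f0, robot.current_clock())
    robot.movel([x,y,TOP0[k]+.06],vel=.08)
E
python3 - <<'E'
from h import *
q=R.from_quat(robot.current_eef_rot()[[1,2,3,0]])
print(q.as_matrix().round(3))
robot.grip(0.0,20); print(robot.current_gripper_width(),robot.current_clock())
x,y=XY['square']
qn=(R.from_euler('z',1.335+np.arctan2(y,x))*q).as_quat()[[3,0,1,2]]
J=robot.inverse_kinematics([x,y,.15],qn); print(J)
robot.goto([x,y,.15],qn)
print(robot.current_position(),robot.current_force(),robot.current_clock())
im=robot.get_image('scene'); cv2.imwrite('pics/s1.png',im[:,:,::-1])
E
```

```text
[[-0.001  0.954  0.301]
 [ 0.002  0.301 -0.954]
 [-1.     0.    -0.002]]
-0.0002320542816617974 0.8667
[ 2.08618630e-01  2.18285061e-01  1.94787150e+00 -2.26614099e-04
  9.77613782e-01 -1.53408332e-01]
[0.49922565 0.14936314 0.15012747] [-0.36353    -0.66034847 -0.42465212] 3.725
```

View pics/s1.png

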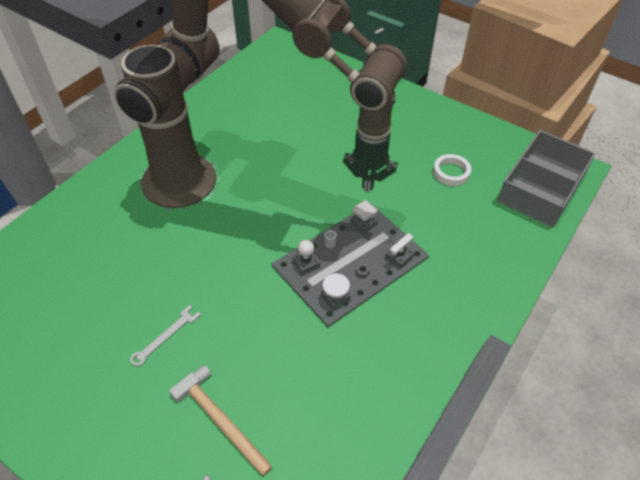

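The shut fingertip is at (368,187), directly above the square head at (365,210). I'll press it now.

```bash
python3 - <<'E'
from h import *
press('square')
im=robot.get_image('scene'); cv2.imwrite('pics/s2.png',im[:,:,::-1])
cv2.imwrite('pics/s2c.png',cv2.resize(im[190:330,265:435,::-1],None,fx=4.5,fy=4.2,interpolation=cv2.INTER_CUBIC))
E
```

```text
approach False
square False tip z 0.05524527151939106 expected down 0.057999999999999996 F [-1.38193895 -1.16206208 10.21989674] 7.1
```

View pics/s2c.png

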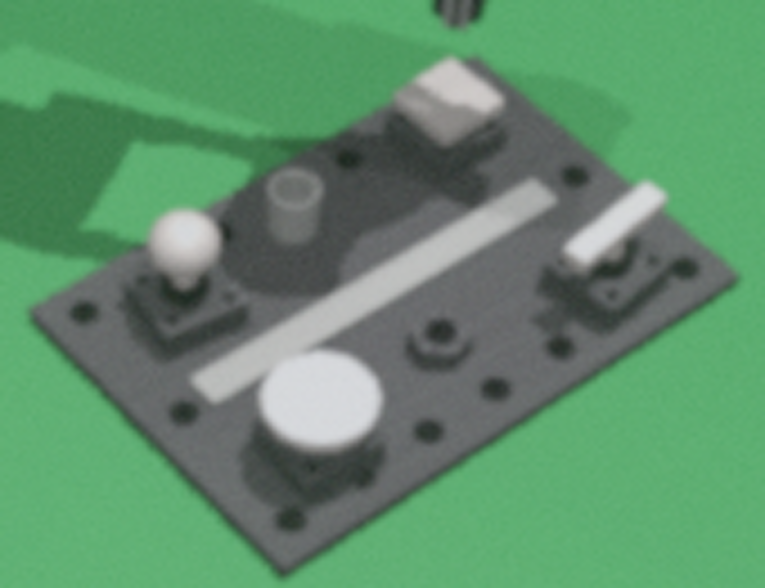

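The square head's front corner dropped by about 4 px. The force reached 10 N against 5 N sliding friction, at tip z 0.0552, which is 0.058 less the elastic give, so it bottomed. The ball is next.

```bash
python3 - <<'E'
from h import *
print([proj('scene',[.4988,.15,z])[1] for z in(.0705,.058)])
q=robot.current_eef_rot()
x,y=XY['square'];robot.movel([*XY['ball'],TOP0['ball']+.04],vel=.12)
print(robot.current_position())
press('ball')
robot.movel([*XY['ball'],.15],vel=.1)
im=robot.get_image('scene')
cv2.imwrite('pics/s3c.png',cv2.resize(im[190:330,265:435,::-1],None,fx=4.5,fy=4.2,interpolation=cv2.INTER_CUBIC))
E
```

```text
[np.float64(208.60211793769187), np.float64(211.93230141055838)]
[ 0.45281024 -0.03567827  0.13697873]
approach False
ball False tip z 0.08014210522647983 expected down 0.083 F [-3.39184407  0.08811362  9.38327734] 12.6083
```

View pics/s3c.png

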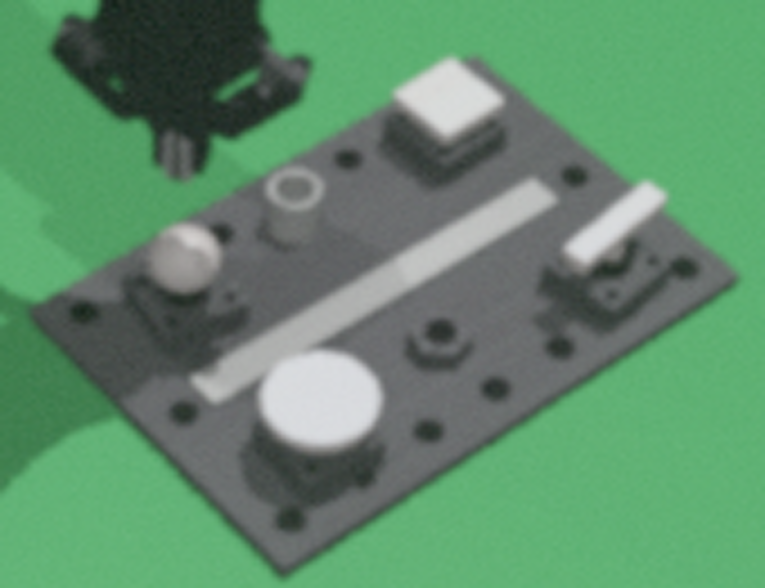

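The ball dropped by a similar amount, from crop row 240 to 257 (about 4 px), and bottomed at 9.4 N at the expected height. The disc is next.

```bash
python3 - <<'E'
from h import *
robot.movel([*XY['disc'],.15],vel=.12)
press('disc')
robot.movel([*XY['disc'],.22],vel=.12)
robot.movel([.40,-.25,.25],vel=.15)
print(robot.current_clock(), robot.current_force())
for n,r in(("top",(225,165,165,135)),("scene",(265,190,170,140))):
    im=robot.get_image(n)[:,:,::-1];x,y,w,h=r
    cv2.imwrite(f'pics/{n}4.png',im)
    cv2.imwrite(f'pics/{n}4c.png',cv2.resize(im[y:y+h,x:x+w],None,fx=4.5,fy=4.2,interpolation=cv2.INTER_CUBIC))
E
```

```text
approach False
disc False tip z 0.05337607520701944 expected down 0.05600000000000001 F [-4.85360759  1.91913652  8.17638162] 18.425
22.1 [-0.24562896 -0.69327654  0.29817469]
```

View pics/scene4c.png

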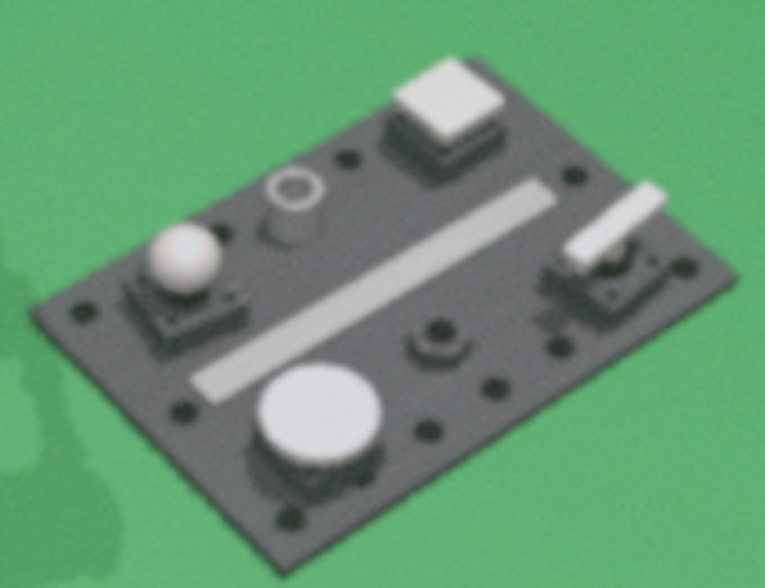

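View pics/top4.png

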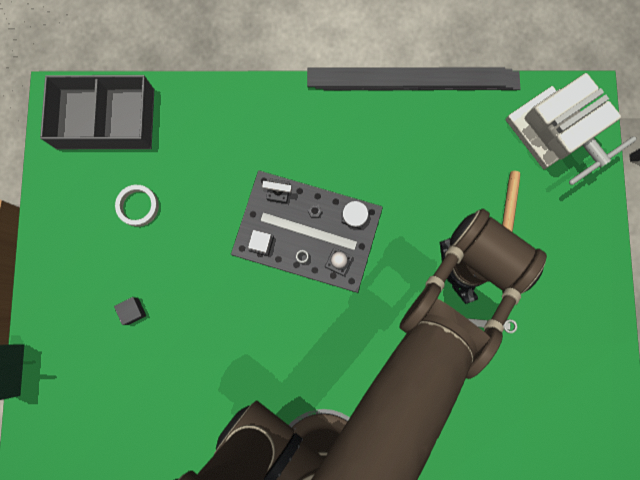

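The arm is clear and everything loose looks in place. I'll measure each head's drop in pixels before handing in.

```bash
cp pics/scene4c.png /tmp; python3 - <<'E'
from h import *
a=cv2.imread('pics/scene0.png',0);b=cv2.imread('pics/scene4.png',0)
for k,(x,y,w,h),P in(('square',(352,199,27,17),(.4988,.15,.0705)),('ball',(296,238,19,15),(.4527,-.036,.0765)),('disc',(321,271,31,25),(.5652,-.076,.0685)),('tee',(389,232,25,20),(.6265,.109,.0725)),('bar',(309,234,80,50),None),('nut',(354,262,18,16),None),('pipe',(322,228,17,18),None)):
    up=lambda m:cv2.resize(m,None,fx=10,fy=10,interpolation=cv2.INTER_CUBIC)
    t=up(a[y:y+h,x:x+w]); s=up(b[y-6:y+h+8,x-5:x+w+5])
    _,v,_,l=cv2.minMaxLoc(cv2.matchTemplate(s,t,cv2.TM_CCOEFF_NORMED))
    dy=l[1]/10-6; o=''
    if P:
        P=np.array(P); o='mm drop %.1f'%(dy/(proj('scene',P-[0,0,.01])[1]-proj('scene',P)[1])*10)
    print(k,round(v,2),l[0]/10-5,dy,o)
E
```

```text
square 0.98 -0.5 3.8000000000000007 mm drop 14.2
ball 0.97 0.20000000000000018 3.5999999999999996 mm drop 13.8
disc 0.96 -0.09999999999999964 3.3000000000000007 mm drop 13.2
tee 1.0 0.0 0.0 mm drop 0.0
bar 0.94 -0.5999999999999996 0.7000000000000002 
nut 0.99 0.0 0.0 
pipe 1.0 0.0 0.0
```

```bash
python3 - <<'E'
from station import robot
robot.finish_job(); print(robot.current_clock())
E
```

```text
the job is handed in; nothing more can be done
the job is handed in; nothing more can be done
```

I pressed the square-, ball- and disc-headed pins down in that order with the shut fingertips, then moved the arm clear and handed the job in. I read the clock at 22.1 s just before handing in.

| Pin | Largest push | Fingertip height at the bottom | Height expected with head down | Drop seen in the scene camera |
|---|---|---|---|---|
| Square | 10.2 N | 0.0552 m | 0.058 m | 14.2 mm |
| Ball | 9.4 N | 0.0801 m | 0.083 m | 13.8 mm |
| Disc | 8.2 N | 0.0534 m | 0.056 m | 13.2 mm |

- **Bottomed:** each push went well past the 5 N a pin slides at. The 2.6–2.9 mm shortfall in height is close to the collar's give at those forces, so all three sat on their collars.
- **Not moved:** the T-headed pin, nut and pipe showed zero shift in the pictures.
- **Check that disagreed:** the flat bar's image match gave a shift of about 0.9 px. I put that down to the moving disc head, which overlapped the matched window; by eye the bar had not moved.
- **Not measured:** the tape roll and angle stop I only checked by eye in the last top view, where they looked in place. The hammer and wrench were partly hidden behind the arm there, and I did not check them in the last scene picture. The arm stayed well above them.
- **Force stop:** the 14 N limit never triggered; each press ended at its set depth.

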